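# Close up the mending box

### The job

Put the cotton reel away in the open plastic mending box. Then set the loose lid on the box without dropping it and push it straight down until it sits level on the rim and the spring hooks at both ends have clicked over its edge. Leave the tape measure, the scissors and the brush where they are.

Things in the scene. Friction and masses are not known exactly. Their poses are not given: they have to be found in the camera images.
- reel_center (a point): Centre of the cotton reel: wooden, wound with off-white thread, standing upright, 40 mm tall, end flanges 30 mm across and 10 mm thick, waist about 20 mm, 30 g. This point is 20 mm above its foot; z is its axis. It and the tape measure may stand in each other's place.
- box_rim (a point): Centre of the mouth of the open white plastic box, at rim height, 66 mm above the worktop; the box is fixed there. x runs across its short side, y along its long side, z up. Outside 92 (x) by 136 (y) mm, walls and floor 3 mm, inside 86 by 130 mm, 63 mm deep. A grey spring hook stands up at the middle of each short end. A half turn of the box makes no difference.
- lid_handle (a point): Centre of the upright bar handle on top of the loose lid, which stands right way up on the worktop. The handle is a solid bar 14 mm thick (lid's x), 60 mm long (lid's y) and 28 mm tall: its flat top is 14 mm above this point, the lid plate's top face 14 mm below. x is the lid's short side, y its long side, z up; a half turn makes no difference.
- lid_underside (a point): Centre of the underside of the lid's plate, the face that rests on the rim, 18 mm below the handle's centre; seated, it coincides with box_rim. Plate 92 (x) by 140 (y) by 4 mm, white plastic, 150 g in all. Below it a hollow plug, 82 by 126 mm outside, its lower edge narrowed to 78 by 122 mm and rounded, reaches 18 mm down and enters the box with 2 mm to spare on each side.
- hook_l_tip (a point): Tip of the inward nose of the hook at the box's +y end, 65.5 mm from the box centre; nose underside 71.5 mm above the worktop. The nose's inner face slopes outward going up, to 72.5 mm out at 86 mm height. The hook is 26 mm wide in x; its thumb tab reaches 93 mm high and 84 mm out.
- hook_r_tip (a point): The same for the hook at the box's -y end. A lid set on meets both slopes when its plate is about 16 mm above the rim; unpressed it stays 10 to 16 mm proud. Pushed down it spreads both hooks by 4.5 mm and they spring back over its edge, leaving 1.5 mm of play.
- hook_l (a joint): Spread of the hook at the box's +y end, rad: 0 at rest or clicked home, about 0.075 while a lid's edge passes its nose. Pressing the lid home past both hooks takes about 10 N in all, after which the load drops and the lid lands on the rigid rim.
- hook_r (a joint): The same for the hook at the box's -y end.
- tape_measure: Round tape measure with a short metal tongue, 54 x 63 x 24 mm, lying flat; origin at the centre of its underside. Bystander.
- scissors: Scissors lying flat behind the box, 87 x 199 x 9 mm; origin at the centre of the underside. Bystander.
- brush: Wooden scrubbing brush, 61 x 154 x 46 mm, behind the box; origin at the centre of its underside. Bystander.
- reel: The whole cotton reel; its origin is the centre of its underside as it stands on the worktop.
- lid: The whole lid; its origin is the centre of its underside as it stands on the worktop (the bottom of its plug, 36 mm below the handle's centre).
Not all that is in view belongs to the job. Several things look just like the reel: the one meant starts farthest to the robot's left.

How it is judged:
By the outcome, as a careful person would: the job done as asked, in the order asked, and still so for the second after the job is handed in, with the robot touching nothing.
It also fails if it takes over 64 s, if anything falls off the work surface, if the arm or the gripper's body presses on something with over 40 N, if the wrist force passes 120 N, or if a joint passes its speed limit or range.

### The arm

A 7-joint arm with a two-finger parallel gripper is mounted at the origin on a cart in front of the work surface, level with it; the furniture and walls round the work are solid. World frame = base frame: x ahead of the robot, y to its left, z up, the work surface at z = 0. Lengths are in m, angles in rad, forces in N, time in s.
With the tool pointing down it reaches from about 0.4 to 0.85 m from the base axis. Payload 4.5 kg.
Tool frame: the origin (TCP) lies midway between the tips of the shut fingers; the grasp point (between the pads) lies behind it (r.grip_point_offset is the z of the grasp point in the tool frame, in m); z points along the fingers, y is the line along which they close (so a half turn about z gives the same grasp; the last joint's range is limited). The gripper opens to 88 mm and grips with 3 to 60 N. Pads are 18 mm wide; open, the fingers measure 123 mm over their backs; the gripper's body (75 mm by 187 mm) begins 45 mm behind the grasp point.
Start: joints at [1.351, 0.689, -0.195, 1.565, 0.157, 0.902, -0.215], TCP at [0.157, -0.605, 0.239] pointing down, gripper open.
Joint ranges: [-3.01, 3.01], [-0.46, 2.08], [-1.47, 1.51], [0.13, 2.56], [-1, 4.14], [0.04, 2.09], [-2.66, 2.66]. Speed limits (rad/s): [2.57, 2.57, 3.14, 3.14, 3.14, 3.14, 3.14].

### API

Orientations are given as a unit quaternion [x, y, z, w].
In Python, from plant import r, optics, workorder gives the robot as it stands.
- The arm moves only by the shell command python3 -m creep 'ROWS' [FORCE]. ROWS is JSON, a list of rows, each an object of numbers: "grip": the gripper command: -1 is shut, 1 is fully open, values between are in proportion; "tx", "ty", "tz": the shift along the tool's x, y, z in cm; "spin": the turn about the tool's z in degrees. In form: [{"grip": .., "tx": .., "ty": .., "tz": .., "spin": ..}, ...]. A call has 1 to 8 rows; each row shifts and turns the commanded pose from where the row before left it, along the tool's axes as they then stand; what a row does not reach is not made up. A row lasts 1/12 s, in which the tool goes at most 41.7 mm and 7.16 degrees, less where a joint would pass 70% of its speed; a pose out of reach is approached as far as the arm can. A call with a gripper value outside its range is refused whole. The fingers move at their own pace and stop on an object; FORCE is the grip in N (left out, the last holds). Time passes only in rows, so rows that do not move let the fingers close. It gives the time, the measured TCP pose, the force, the opening and the grip force at its end, in the units of the state.
- r.get_state(): the state, without advancing time (a new reading comes with each control period).
- optics.snapshot(name): name is "scene" or "top" or "wrist"; returns (picture, depth): 480x640x3 uint8, red, green, blue; 480x640 float32, m along the optical axis (not along the pixel's ray), 0 where there is no reading.
- optics.get_calibration(name): a dict with "fx", "fy", "cx", "cy" (pixels), "extrinsics" (4x4, takes a point from world to camera coordinates). Camera axes: x right, y down, z forward; pixel columns grow to the right and rows downward; lengths in m; the calibration is good to about 2 mm. A picture is of the moment at which its call begins: read the wrist's pose just before it. get_calibration takes no time and is no camera call; for the wrist camera it gives the pose at the moment of the call.
- workorder.finish_job(): hands the job in; it is judged then, once.
The state is a dict: "clock": time; "q": joint angles; "qd": joint speeds; "joint_torque": joint torques, N m; "tool_pos": TCP position; "eef_rot": TCP orientation; "contact_force": force on the tool from outside, world axes, zero at the start; "moment": the same for the moment, N m; "opening": opening from 0.0 (shut) to 1.0 (fully open); "finger_force": force on a finger pad.
Only numpy, scipy, OpenCV 4.12 (cv2) and the standard library are available. Lean on these libraries where they do the work, as an engineer would, in place of code of your own. Each camera call takes 0.05 s, during which the arm holds its last target. There are 200 camera calls.

## Working session

There is one attempt and no reset: what is moved stays moved. The work goes in short steps, Python scripts to look and compute and a shell command to move; the robot and the scene stay as the last step left them, time stands still between calls to the robot, and variables do not carry over. Pictures are saved under pics/ and viewed, at most 10 in all, crops included, and the job is handed in when it is done.

```bash
ls; mkdir -p pics
python3 - <<'E'
from plant import r, optics, workorder
import cv2,numpy as np
print(r.get_state(), r.grip_point_offset)
for n in ("scene","top"):
    p,d=optics.snapshot(n); cv2.imwrite(f"pics/{n}0.png",p[:,:,::-1]); np.save(f"{n}_d.npy",d); np.save(f"{n}_p.npy",p)
    c=optics.get_calibration(n); print(n,c);
E
```

```text
pics
{'clock': 0.0, 'q': array([ 1.35080152,  0.68996695, -0.19453007,  1.56634744,  0.15732836,
        0.90251721, -0.21513833]), 'qd': array([ 0.0009543 , -0.00112757,  0.00161743,  0.00026431, -0.00071962,
       -0.00053585, -0.00092611]), 'joint_torque': array([-4.79040773e-04, -5.27564943e+01, -1.26714773e+00, -1.53430992e+01,
       -5.26086485e-02,  6.56178556e-03,  2.00170939e-04]), 'tool_pos': array([ 0.1567158 , -0.60437289,  0.23792018]), 'eef_rot': array([ 9.91954061e-01,  1.26594995e-01, -1.90827209e-04, -9.01468611e-04]), 'contact_force': array([-0.55701655, -0.88530069,  0.10342783]), 'moment': array([-0.00892544, -0.02059474,  0.03191764]), 'finger_force': 0.0, 'opening': 0.9982935667564213} -0.0187
scene {'fx': 478.8719250630573, 'fy': 478.8719250630573, 'cx': 319.6539246344094, 'cy': 245.77501035590154, 'extrinsics': array([[ 0.89749906, -0.44099689,  0.00414491, -0.53915393],
       [-0.32654587, -0.67083124, -0.66584776,  0.2251615 ],
       [ 0.29641733,  0.59624424, -0.74607612,  1.1664692 ],
       [ 0.        ,  0.        ,  0.        ,  1.        ]])}
top {'fx': 474.2074532309454, 'fy': 474.2074532309454, 'cx': 321.8475575243089, 'cy': 238.90788737660313, 'extrinsics': array([[ 0.01254036, -0.99969371, -0.02133594, -0.02464856],
       [-0.98253681, -0.00835799, -0.1858805 ,  0.58536309],
       [ 0.18564524,  0.02329435, -0.98234068,  1.2940569 ],
       [ 0.        ,  0.        ,  0.        ,  1.        ]])}
```

View pics/top0.png

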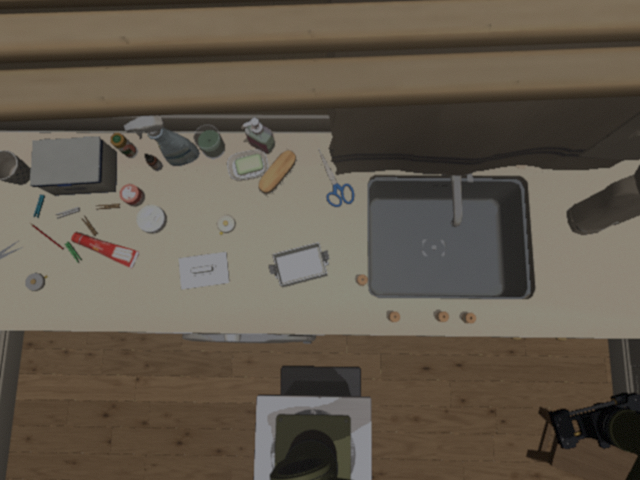

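View pics/scene0.png

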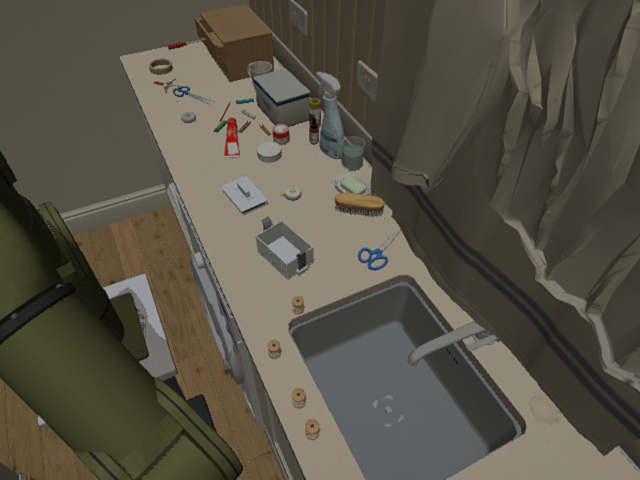

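The top view shows four reel-like things at (362,280), (394,316), (443,316) and (470,318). The leftmost for the robot (+y is image left) is (362,280). The lid is at (204,270), the box at (300,265). The round things at (226,224) and (36,282) look flat and need one check.

```bash
cat > h.py <<'E'
import numpy as np, cv2
from plant import r, optics, workorder
def cloud(d,c):
    v,u=np.mgrid[:d.shape[0],:d.shape[1]]
    P=np.stack([(u-c['cx'])/c['fx']*d,(v-c['cy'])/c['fy']*d,d],-1)
    E=c['extrinsics']; W=(P-E[:3,3])@E[:3,:3]
    W[d<=0]=np.nan
    return W
def proj(p,c):
    q=c['extrinsics'][:3,:3]@np.asarray(p)+c['extrinsics'][:3,3]
    return c['fx']*q[0]/q[2]+c['cx'],c['fy']*q[1]/q[2]+c['cy']
def rect(W,m):
    xy=(W[m][:,:2]*1000).astype(np.float32)
    (cx,cy),(a,b),t=cv2.minAreaRect(xy); return np.round([cx,cy,a,b,t],1)
E
python3 - <<'E'
from h import *
tiles=[]
def crop(p,u,v,s=24): return cv2.resize(p[v-s:v+s,u-s:u+s],(260,260),interpolation=cv2.INTER_CUBIC)
T=np.load('top_p.npy');S=np.load('scene_p.npy')
a=np.hstack([crop(T,362,280),crop(T,226,224),crop(T,36,282)]);b=np.hstack([crop(S,298,304),crop(S,292,194),crop(S,188,117)])
cv2.imwrite('pics/crop1.png',np.vstack([a,b])[:,:,::-1])
for n in('top','scene'):
    c=optics.get_calibration(n);W=cloud(np.load(n+'_d.npy'),c);W0=W
    z=W[...,2]
    for (nm,px) in dict(reels=[(362,280),(394,316),(443,316),(470,318)] if n=='top' else [(298,304),(274,350),(299,398),(312,430)],tape=[(226,224)] if n=='top' else [(292,194)]).items():
        for u,v in px:
            w=W[v-14:v+15,u-14:u+15].reshape(-1,3); w=w[(w[:,2]>.012)&(w[:,2]<.1)]
            top=w[w[:,2]>np.percentile(w[:,2],90)-.006] 
            print(n,nm,len(w),w[:,2].max().round(4),top.mean(0).round(4),top[:,:2].min(0).round(3),top[:,:2].max(0).round(3))
c=optics.get_calibration('top');W=cloud(np.load('top_d.npy'),c);z=W[...,2]
v,u=np.mgrid[:480,:640]
L=(abs(u-204)<32)&(abs(v-270)<26); B=(abs(u-300)<40)&(abs(v-265)<32)
for z0,z1 in((.01,.03),(.03,.06)):
    m=L&(z>z0)&(z<z1); print('lid',z0,m.sum(),np.median(z[m]),rect(W,m))
for z0,z1 in((.055,.072),(.078,.1)):
    m=B&(z>z0)&(z<z1); print('box',z0,m.sum(),np.median(z[m]),rect(W,m))
E
```

```text
top reels 80 0.0458 [ 0.4757 -0.1324  0.0414] [ 0.462 -0.147] [ 0.488 -0.119]
top reels 89 0.0463 [ 0.3723 -0.222   0.0405] [ 0.358 -0.236] [ 0.386 -0.207]
top reels 96 0.0452 [ 0.3738 -0.3567  0.0405] [ 0.36  -0.371] [ 0.387 -0.343]
top reels 107 0.0464 [ 0.3716 -0.4314  0.0408] [ 0.358 -0.445] [ 0.386 -0.417]
top tape 255 0.0337 [0.6383 0.2679 0.0212] [0.614 0.245] [0.662 0.293]
scene reels 144 0.0438 [ 0.4713 -0.137   0.0393] [ 0.457 -0.15 ] [ 0.486 -0.122]
scene reels 168 0.0444 [ 0.3686 -0.2265  0.0394] [ 0.354 -0.24 ] [ 0.384 -0.211]
scene reels 188 0.0444 [ 0.3711 -0.3611  0.0393] [ 0.357 -0.375] [ 0.386 -0.346]
scene reels 204 0.0438 [ 0.3683 -0.4353  0.0396] [ 0.354 -0.45 ] [ 0.383 -0.421]
scene tape 163 0.026 [0.634  0.2625 0.0196] [0.609 0.234] [0.66  0.289]
lid 0.01 1391 0.022510233352318536 [498.2 325.9  92.8 141.4   8.4]
lid 0.03 128 0.04856217046028813 [489.2 320.   71.3 127.6   7.7]
box 0.055 209 0.06506905765089736 [514.2  47.9  93.6 143.2  15.3]
box 0.078 120 0.08786714669523771 [515.   44.4  25.6 166.9  15.7]
```

View pics/crop1.png

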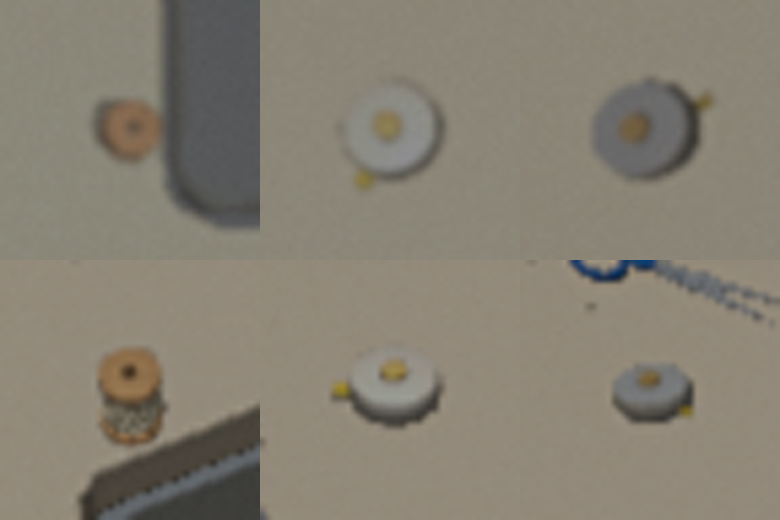

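The left column of the crop is a real reel: wooden flanges and thread, 40 mm tall in both views, at about (0.473, -0.134). The other two are flat tape measures. So the reel is top (362,280), scene (298,304). Moving towards it.

```bash
cat >> h.py <<'E'
from scipy.spatial.transform import Rotation as Ro
def go(p,yaw=None):
    "print shift in tool axes (cm) to world p; yaw = wanted world angle of tool x (deg)"
    s=r.get_state(); M=Ro.from_quat(s['eef_rot']).as_matrix()
    y=np.degrees(np.arctan2(M[1,0],M[0,0]))
    print('tool shift cm',((np.array(p)-s['tool_pos'])@M*100).round(2),'tool yaw',y.round(2),'spin',None if yaw is None else round(y-yaw,2),'zdir',M[:,2].round(3),'pos',s['tool_pos'].round(4),'F',s['contact_force'].round(1),'q7',s['q'][6].round(2),'t',round(s['clock'],2),'op',round(s['opening'],3),'ff',round(s['finger_force'],1))
E
python3 -m creep '[{"grip":1,"tx":3,"ty":-2.7},{"grip":1,"tx":3,"ty":-2.7},{"grip":1,"tx":3,"ty":-2.7},{"grip":1,"tx":3,"ty":-2.7},{"grip":1,"tx":3,"ty":-2.7},{"grip":1,"tx":3,"ty":-2.7},{"grip":1,"tx":3,"ty":-2.7}]'
python3 -m creep '[{"grip":1,"tx":3,"ty":-2.7},{"grip":1,"tx":3,"ty":-2.7},{"grip":1,"tx":3,"ty":-2.7},{"grip":1,"tx":3,"ty":-2.7},{"grip":1,"tx":3,"ty":-2.7},{"grip":1,"tx":3,"ty":-2.7},{"grip":1,"tx":3,"ty":-2.7}]'
python3 -m creep '[{"grip":1,"spin":-7},{"grip":1,"spin":-7},{"grip":1,"spin":-7},{"grip":1,"spin":-7},{"grip":1,"spin":-7},{"grip":1,"spin":-7},{"grip":1,"spin":-7}]'
python3 -m creep '[{"grip":1,"spin":-7},{"grip":1,"spin":-7},{"grip":1,"spin":-7},{"grip":1,"spin":-7},{"grip":1,"spin":-7},{"grip":1,"spin":-7},{"grip":1}]'
python3 - <<'E'
from h import *
go([.473,-.134,.2],105.5)
c=optics.get_calibration('wrist');p,d=optics.snapshot('wrist');cv2.imwrite('pics/w1.png',p[:,:,::-1]);np.save('w1_d.npy',d)
C=-c['extrinsics'][:3,:3].T@c['extrinsics'][:3,3];print('cam',C.round(3),proj([.473,-.134,.04],c))
W=cloud(d,c);z=W[...,2]
m=(z>.034)&(z<.05)&(np.hypot(W[...,0]-.473,W[...,1]+.134)<.03)
print(m.sum(),W[m].mean(0) if m.any() else None, rect(W,m) if m.any() else '')
E
```

```text
tool shift cm [ 42.43 -37.59   3.86] tool yaw 14.54 spin -90.96 zdir [-0.001  0.002 -1.   ] pos [ 0.1567 -0.6044  0.238 ] F [ 0.  -0.2 -0.2] q7 -0.22 t 0.1 op 1.0 ff 0.0
cam [ 0.239 -0.584  0.384] (np.float64(-392.89292631439065), np.float64(-579.3357069175058))
0 None $[0]: bad value
$[0]: bad value
$[0]: bad value
$[0]: bad value
```

```bash
python3 -m creep '[{"grip":1,"tx":3,"ty":-2.7,"tz":0,"spin":0},{"grip":1,"tx":3,"ty":-2.7,"tz":0,"spin":0},{"grip":1,"tx":3,"ty":-2.7,"tz":0,"spin":0},{"grip":1,"tx":3,"ty":-2.7,"tz":0,"spin":0},{"grip":1,"tx":3,"ty":-2.7,"tz":0,"spin":0},{"grip":1,"tx":3,"ty":-2.7,"tz":0,"spin":0},{"grip":1,"tx":3,"ty":-2.7,"tz":0,"spin":0}]'
```

```text
clock: 0.73
tool_pos: [0.3133, -0.3676, 0.2387]
eef_rot: [0.992, 0.126, -0.0, -0.0]
contact_force: [0.6, 0.3, -0.1]
opening: 0.997
finger_force: 0.0
```

```bash
python3 -m creep '[{"grip":1,"tx":3,"ty":-2.7,"tz":0,"spin":0},{"grip":1,"tx":3,"ty":-2.7,"tz":0,"spin":0},{"grip":1,"tx":3,"ty":-2.7,"tz":0,"spin":0},{"grip":1,"tx":3,"ty":-2.7,"tz":0,"spin":0},{"grip":1,"tx":3,"ty":-2.7,"tz":0,"spin":0},{"grip":1,"tx":3,"ty":-2.7,"tz":0,"spin":0},{"grip":1,"tx":3,"ty":-2.7,"tz":0,"spin":0}]'
python3 -m creep '[{"grip":1,"tx":0,"ty":0,"tz":0,"spin":-7},{"grip":1,"tx":0,"ty":0,"tz":0,"spin":-7},{"grip":1,"tx":0,"ty":0,"tz":0,"spin":-7},{"grip":1,"tx":0,"ty":0,"tz":0,"spin":-7},{"grip":1,"tx":0,"ty":0,"tz":0,"spin":-7},{"grip":1,"tx":0,"ty":0,"tz":0,"spin":-7},{"grip":1,"tx":0,"ty":0,"tz":0,"spin":-7}]'
python3 -m creep '[{"grip":1,"tx":0,"ty":0,"tz":0,"spin":-7},{"grip":1,"tx":0,"ty":0,"tz":0,"spin":-7},{"grip":1,"tx":0,"ty":0,"tz":0,"spin":-7},{"grip":1,"tx":0,"ty":0,"tz":0,"spin":-7},{"grip":1,"tx":0,"ty":0,"tz":0,"spin":-7},{"grip":1,"tx":0,"ty":0,"tz":0,"spin":-7},{"grip":1,"tx":0,"ty":0,"tz":0,"spin":0}]'
cat > look.py <<'E'
from h import *
import sys
n=sys.argv[1]
c=optics.get_calibration('wrist');p,d=optics.snapshot('wrist');cv2.imwrite(f'pics/{n}.png',p[:,:,::-1]);np.save(n+'_d.npy',d);np.save(n+'_p.npy',p);np.save(n+'_c.npy',c,allow_pickle=True)
C=-c['extrinsics'][:3,:3].T@c['extrinsics'][:3,3];print('cam',C.round(3),'axis',c['extrinsics'][2,:3].round(2))
E
python3 look.py w1
python3 - <<'E'
from h import *
go([.473,-.134,.2],105.5)
c=np.load('w1_c.npy',allow_pickle=True).item();W=cloud(np.load('w1_d.npy'),c);z=W[...,2];print(proj([.473,-.134,.04],c))
m=(z>.034)&(z<.05)&(np.hypot(W[...,0]-.473,W[...,1]+.134)<.03)
print(m.sum(),W[m].mean(0) if m.any() else None, rect(W,m) if m.any() else '')
E
```

```text
clock: 1.32
tool_pos: [0.4692, -0.1318, 0.2387]
eef_rot: [0.992, 0.127, -0.0, 0.0]
contact_force: [0.1, -0.6, -0.0]
opening: 1.001
finger_force: 0.0
clock: 1.9
tool_pos: [0.4684, -0.1336, 0.2386]
eef_rot: [0.849, 0.529, -0.0, -0.0]
contact_force: [0.5, -0.2, 0.4]
opening: 1.001
finger_force: 0.0
clock: 2.48
tool_pos: [0.4683, -0.1338, 0.2384]
eef_rot: [0.604, 0.797, 0.0, -0.0]
contact_force: [0.4, 0.2, 0.5]
opening: 0.998
finger_force: 0.0
cam [ 0.446 -0.053  0.384] axis [ 0.09 -0.31 -0.95]
tool shift cm [-0.15  0.44  3.85] tool yaw 105.39 spin -0.11 zdir [-0.     0.001 -1.   ] pos [ 0.4684 -0.1337  0.2385] F [-0.2 -0.1  0.2] q7 -0.04 t 2.53 op 1.001 ff 0.0
(np.float64(324.2581377487901), np.float64(204.65228002754668))
841 [ 0.4750117  -0.13459179  0.03959977] [ 475.3 -134.9   28.8   28.7   15.3]
```

View pics/w1.png

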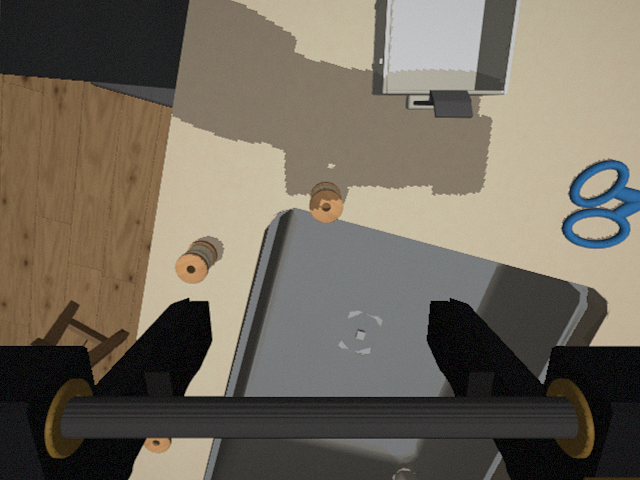

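The wrist view shows the intended reel at (324,203) beside the sink, with the box above it. Position (0.475, -0.135), top at 40 mm, consistent with the other two views. Descending.

```bash
python3 -m creep '[{"grip":1,"tx":-0.27,"ty":0.61,"tz":3.5,"spin":0},{"grip":1,"tx":0,"ty":0,"tz":3.5,"spin":0},{"grip":1,"tx":0,"ty":0,"tz":3.5,"spin":0},{"grip":1,"tx":0,"ty":0,"tz":3.5,"spin":0},{"grip":1,"tx":0,"ty":0,"tz":3,"spin":0},{"grip":1,"tx":0,"ty":0,"tz":2,"spin":0},{"grip":1,"tx":0,"ty":0,"tz":0,"spin":0}]'
python3 - <<'E'
from h import *
go([.475,-.1347,.008],105.5)
c=optics.get_calibration('wrist');p,d=optics.snapshot('wrist')
W=cloud(d,c);z=W[...,2];print(proj([.475,-.135,.04],c))
m=(z>.034)&(z<.05)&(np.hypot(W[...,0]-.475,W[...,1]+.1347)<.022)
print(m.sum(),W[m].mean(0) if m.any() else None, rect(W,m) if m.any() else '')
E
```

```text
clock: 3.12
tool_pos: [0.4732, -0.1341, 0.0455]
eef_rot: [0.606, 0.796, -0.002, -0.002]
contact_force: [-0.0, 0.4, -0.4]
opening: 1.001
finger_force: 0.0
tool shift cm [-0.11  0.17  3.75] tool yaw 105.44 spin -0.06 zdir [-0.006 -0.    -1.   ] pos [ 0.4732 -0.1341  0.0455] F [-0.   0.4 -0.4] q7 -0.34 t 3.12 op 1.001 ff 0.0
(np.float64(322.4536773840268), np.float64(315.3449855618503))
3417 [ 0.47453531 -0.13366441  0.03945436] [ 475.  -135.    29.1   30.    13.9]
```

```bash
python3 -m creep '[{"grip":1,"tx":-0.1,"ty":0.17,"tz":2,"spin":0},{"grip":1,"tx":0,"ty":0,"tz":1.7,"spin":0},{"grip":1,"tx":0,"ty":0,"tz":0,"spin":0},{"grip":-1,"tx":0,"ty":0,"tz":0,"spin":0},{"grip":-1,"tx":0,"ty":0,"tz":0,"spin":0},{"grip":-1,"tx":0,"ty":0,"tz":0,"spin":0},{"grip":-1,"tx":0,"ty":0,"tz":0,"spin":0},{"grip":-1,"tx":0,"ty":0,"tz":0,"spin":0}]' 12
python3 -m creep '[{"grip":-1,"tx":0,"ty":0,"tz":0,"spin":0},{"grip":-1,"tx":0,"ty":0,"tz":0,"spin":0},{"grip":-1,"tx":0,"ty":0,"tz":0,"spin":0}]'
```

```text
clock: 3.83
tool_pos: [0.4775, -0.1354, 0.0125]
eef_rot: [0.605, 0.796, 0.0, 0.001]
contact_force: [0.2, -0.1, -0.2]
opening: 0.64
finger_force: 0.0
clock: 4.08
tool_pos: [0.4771, -0.1352, 0.0118]
eef_rot: [0.605, 0.796, -0.0, 0.0]
contact_force: [-0.4, 1.2, -0.7]
opening: 0.419
finger_force: 0.0
```

```bash
python3 -m creep '[{"grip":-1,"tx":0,"ty":0,"tz":0.2,"spin":0},{"grip":-1,"tx":0,"ty":0,"tz":0,"spin":0},{"grip":-1,"tx":0,"ty":0,"tz":0,"spin":0},{"grip":-1,"tx":0,"ty":0,"tz":0,"spin":0},{"grip":-1,"tx":0,"ty":0,"tz":0,"spin":0}]'
python3 -m creep '[{"grip":-1,"tx":0,"ty":0,"tz":-3,"spin":0},{"grip":-1,"tx":0,"ty":0,"tz":-3.5,"spin":0},{"grip":-1,"tx":0,"ty":0,"tz":-3.5,"spin":0},{"grip":-1,"tx":0,"ty":0,"tz":-3,"spin":0},{"grip":-1,"tx":0,"ty":0,"tz":0,"spin":0}]'
python3 look.py w2
python3 - <<'E'
from h import *
c=np.load('w2_c.npy',allow_pickle=True).item();W=cloud(np.load('w2_d.npy'),c);z=W[...,2]
go([.5145,.046,.15],105.5)
from numpy import hypot
B=hypot(W[...,0]-.5145,W[...,1]-.046)<.1
for z0,z1 in((.058,.071),(.08,.1)):
    m=B&(z>z0)&(z<z1); print(z0,m.sum(),rect(W,m),np.median(z[m]))
s=r.get_state();D=z-s['tool_pos'][2]
m=(hypot(W[...,0]-s['tool_pos'][0],W[...,1]-s['tool_pos'][1])<.02)&(abs(D)<.06);print('held',m.sum(),W[m].max(0)-s['tool_pos'],W[m].mean(0)-s['tool_pos'])
E
```

```text
clock: 4.5
tool_pos: [0.477, -0.1351, 0.0096]
eef_rot: [0.605, 0.796, -0.0, -0.0]
contact_force: [0.8, 0.1, 0.0]
opening: 0.282
finger_force: 11.9
clock: 4.92
tool_pos: [0.4798, -0.1354, 0.1444]
eef_rot: [0.605, 0.796, 0.002, 0.004]
contact_force: [0.6, 0.9, -0.3]
opening: 0.282
finger_force: 12.0
cam [ 0.456 -0.055  0.29 ] axis [ 0.09 -0.31 -0.95]
tool shift cm [16.54  8.29 -0.77] tool yaw 105.49 spin -0.01 zdir [ 0.006 -0.001 -1.   ] pos [ 0.4788 -0.1356  0.1422] F [ 0.4 -0.2 -0. ] q7 -0.2 t 4.97 op 0.281 ff 12.0
0.058 2512 [529.3  -9.4  92.8  45.1  15.9] 0.06528155800255867
0.08 1878 [535.3 -31.2  27.2  15.3  15.5] 0.08857731240505969
held 11800 [0.01920576 0.01602577 0.05986669] [-0.00157273  0.00517276  0.02739516]
```

View pics/w2.png

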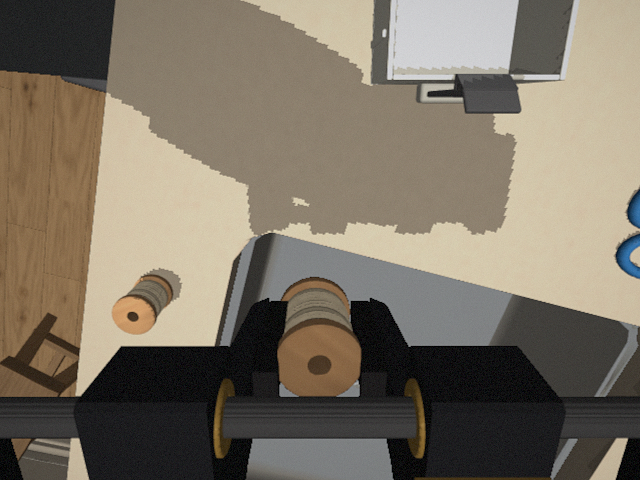

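The reel is held upright at (320,360), and the box's near end and hook are at (465,90). Carrying it over the box.

```bash
python3 -m creep '[{"grip":-1,"tx":3.3,"ty":1.66,"tz":-0.2,"spin":0},{"grip":-1,"tx":3.3,"ty":1.66,"tz":-0.2,"spin":0},{"grip":-1,"tx":3.3,"ty":1.66,"tz":-0.2,"spin":0},{"grip":-1,"tx":3.3,"ty":1.66,"tz":0,"spin":0},{"grip":-1,"tx":3.3,"ty":1.66,"tz":0,"spin":0},{"grip":-1,"tx":0,"ty":0,"tz":0,"spin":0},{"grip":-1,"tx":0,"ty":0,"tz":0,"spin":0}]'
python3 look.py w3
python3 - <<'E'
from h import *
from numpy import hypot
c=np.load('w3_c.npy',allow_pickle=True).item();W=cloud(np.load('w3_d.npy'),c);z=W[...,2]
go([.515,.045,.15],105.5)
q=(W[...,:2]-[.515,.045])@np.array([[.9636,-.2672],[.2672,.9636]])  # box axes at 15.5deg
m=(z>.061)&(z<.07)&(abs(q[...,0])<.06)&(abs(q[...,1])<.08)
print(m.sum(),rect(W,m))
for s in(-1,1):
    k=m&(abs(q[...,1])<.055)&(q[...,0]*s>.03); e=q[k]; print('side',s,k.sum(),np.percentile(e[:,0],[1,50,99]).round(4),np.degrees(np.polyfit(e[:,1],e[:,0],1)[0]).round(2))
    k=m&(abs(q[...,0])<.035)&(q[...,1]*s>.04); e=q[k]; print('end',s,k.sum(),np.percentile(e[:,1],[1,50,99]).round(4) if len(e) else '')
    k=(z>.08)&(z<.1)&(abs(q[...,0])<.03)&(q[...,1]*s>.06)&(q[...,1]*s<.095); e=q[k]; print('hook',s,k.sum(),e.mean(0),z[k].max() if k.any() else'')
E
```

```text
clock: 5.55
tool_pos: [0.5124, 0.049, 0.1447]
eef_rot: [0.603, 0.798, -0.0, -0.001]
contact_force: [0.4, -1.5, -0.4]
opening: 0.283
finger_force: 12.0
cam [0.49  0.129 0.291] axis [ 0.09 -0.31 -0.95]
tool shift cm [-0.21  0.26 -0.55] tool yaw 105.66 spin 0.16 zdir [-0.002 -0.001 -1.   ] pos [0.5119 0.0463 0.1445] F [-0.4 -0.1 -1.1] q7 -0.49 t 5.6 op 0.28 ff 12.0
2821 [510.8  57.9  92.3 102.9  15.5]
side -1 936 [-0.0466 -0.0445 -0.0433] 0.08
end -1 0 
hook -1 7 [ 0.0075192  -0.07949947] 0.089985638075875
side 1 949 [0.0422 0.0434 0.0454] -0.04
end 1 512 [0.0618 0.0636 0.0649]
hook 1 1602 [-0.00059073  0.07358144] 0.09438907872671283
```

Refined box centre is (0.5152, 0.0425), yaw 15.5°. Lowering the reel in and releasing it.

```bash
python3 -m creep '[{"grip":-1,"tx":-0.46,"ty":0.22,"tz":0,"spin":0.15},{"grip":-1,"tx":0,"ty":0,"tz":2.5,"spin":0},{"grip":-1,"tx":0,"ty":0,"tz":2.5,"spin":0},{"grip":-1,"tx":0,"ty":0,"tz":2.5,"spin":0},{"grip":-1,"tx":0,"ty":0,"tz":2.2,"spin":0},{"grip":-1,"tx":0,"ty":0,"tz":1.5,"spin":0},{"grip":-1,"tx":0,"ty":0,"tz":0.9,"spin":0},{"grip":-1,"tx":0,"ty":0,"tz":0,"spin":0}]'
python3 -m creep '[{"grip":-1,"tx":0,"ty":0,"tz":0.5,"spin":0},{"grip":-1,"tx":0,"ty":0,"tz":0,"spin":0},{"grip":-1,"tx":0,"ty":0,"tz":0,"spin":0}]'
```

```text
clock: 6.27
tool_pos: [0.5151, 0.0402, 0.0229]
eef_rot: [0.607, 0.795, -0.002, -0.001]
contact_force: [0.3, 0.3, -0.3]
opening: 0.284
finger_force: 12.0
clock: 6.52
tool_pos: [0.5167, 0.0419, 0.0203]
eef_rot: [0.606, 0.795, 0.0, 0.0]
contact_force: [0.3, -0.5, -0.0]
opening: 0.283
finger_force: 12.0
```

```bash
python3 -m creep '[{"grip":-1,"tx":0,"ty":0,"tz":0.4,"spin":0},{"grip":-1,"tx":0,"ty":0,"tz":0.2,"spin":0},{"grip":-1,"tx":0,"ty":0,"tz":0,"spin":0},{"grip":-1,"tx":0,"ty":0,"tz":0,"spin":0}]'
python3 -c "
from h import *
go([.5152,.0425,.0136],105.5)"
```

```text
clock: 6.85
tool_pos: [0.5162, 0.0422, 0.0138]
eef_rot: [0.606, 0.795, -0.0, 0.0]
contact_force: [-0.1, -0.3, 0.9]
opening: 0.282
finger_force: 12.0
tool shift cm [ 0.05 -0.09  0.02] tool yaw 105.4 spin -0.1 zdir [ 0. -0. -1.] pos [0.5162 0.0422 0.0138] F [-0.1 -0.3  0.9] q7 -0.66 t 6.85 op 0.282 ff 12.0
```

```bash
python3 -m creep '[{"grip":-0.16,"tx":0,"ty":0,"tz":0,"spin":0},{"grip":-0.16,"tx":0,"ty":0,"tz":0,"spin":0},{"grip":-0.16,"tx":0,"ty":0,"tz":0,"spin":0},{"grip":-0.16,"tx":0,"ty":0,"tz":0,"spin":0},{"grip":-0.16,"tx":0,"ty":0,"tz":0,"spin":0}]'
python3 -m creep '[{"grip":-0.16,"tx":0,"ty":0,"tz":-1,"spin":0},{"grip":-0.16,"tx":0,"ty":0,"tz":-2,"spin":0},{"grip":-0.16,"tx":0,"ty":0,"tz":-3,"spin":0},{"grip":-0.16,"tx":0,"ty":0,"tz":-3.5,"spin":0},{"grip":-0.16,"tx":0,"ty":0,"tz":-3.5,"spin":0},{"grip":-0.16,"tx":0,"ty":0,"tz":-3,"spin":0},{"grip":-0.16,"tx":0,"ty":0,"tz":0,"spin":0}]'
python3 -c "
from h import *
go([.498,.326,.17],98.4)"
```

```text
clock: 7.27
tool_pos: [0.5162, 0.0423, 0.0137]
eef_rot: [0.606, 0.795, 0.0, 0.0]
contact_force: [1.1, 0.2, -0.2]
opening: 0.42
finger_force: 0.0
clock: 7.85
tool_pos: [0.5192, 0.0432, 0.1788]
eef_rot: [0.606, 0.795, 0.004, 0.003]
contact_force: [0.2, 0.8, 0.1]
opening: 0.423
finger_force: 0.0
tool shift cm [27.84  5.44  0.92] tool yaw 105.36 spin 6.96 zdir [ 0.009  0.002 -1.   ] pos [0.5192 0.0432 0.1788] F [0.2 0.8 0.1] q7 -0.45 t 7.85 op 0.423 ff 0.0
```

```bash
python3 -m creep '[{"grip":0.5,"tx":3.9,"ty":0.76,"tz":0,"spin":0},{"grip":0.5,"tx":3.9,"ty":0.76,"tz":0,"spin":0},{"grip":0.5,"tx":3.9,"ty":0.76,"tz":0,"spin":0},{"grip":0.5,"tx":3.9,"ty":0.76,"tz":0,"spin":0},{"grip":0.5,"tx":3.9,"ty":0.76,"tz":0,"spin":0},{"grip":0.5,"tx":3.9,"ty":0.76,"tz":0,"spin":0},{"grip":0.5,"tx":3.9,"ty":0.76,"tz":0,"spin":7},{"grip":0.5,"tx":0,"ty":0,"tz":0,"spin":0}]'
cat > lidm.py <<'E'
from h import *
import sys
n=sys.argv[1]
c=np.load(n+'_c.npy',allow_pickle=True).item();W=cloud(np.load(n+'_d.npy'),c);z=W[...,2]
g=np.hypot(W[...,0]-.498,W[...,1]-.326)<.1
m=g&(z>.014)&(z<.03); k=m&(z>.019); print('plate',k.sum(),np.median(z[k]).round(4),rect(W,k))
m=g&(z>.045)&(z<.06); print('handle',m.sum(),np.median(z[m]).round(4),rect(W,m))
go([.498,.326,.06],98.4)
E
python3 look.py w4; python3 lidm.py w4
python3 - <<'E'
from h import *
p,d=optics.snapshot('top');T=cv2.resize(p[230:310,160:380],None,fx=3.6,fy=3.6,interpolation=cv2.INTER_CUBIC);w=np.load('w4_p.npy')
w=cv2.resize(w,(384,288)); o=np.zeros((T.shape[0]+288,T.shape[1],3),np.uint8);o[:T.shape[0]]=T;o[T.shape[0]:,:384]=w
cv2.imwrite('pics/m4.png',o[:,:,::-1]);print(o.shape)
E
```

```text
clock: 8.52
tool_pos: [0.4912, 0.3317, 0.174]
eef_rot: [0.65, 0.76, 0.004, -0.004]
contact_force: [0.4, 1.1, 0.9]
opening: 0.751
finger_force: 0.0
cam [0.479 0.413 0.321] axis [ 0.05 -0.31 -0.95]
plate 19395 0.022 [498.4 322.5  92.2 140.8   8.5]
handle 1556 0.0495 [498.3 323.6  13.8  58.6   8.8]
tool shift cm [-0.15  0.54 11.35] tool yaw 98.86 spin 0.46 zdir [-0.     0.004 -1.   ] pos [0.4925 0.3262 0.1735] F [-0.9 -1.  -0.3] q7 -0.93 t 8.57 op 0.748 ff 0.0
(576, 792, 3)
```

View pics/m4.png

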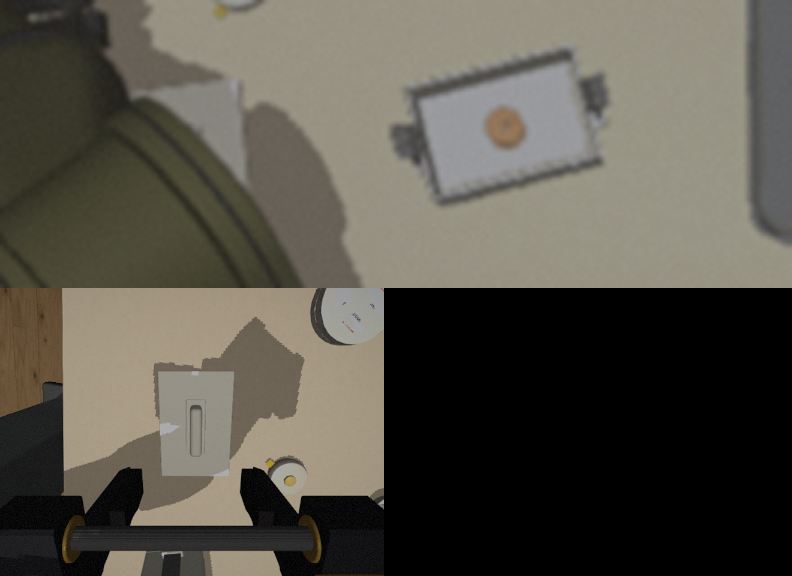

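The reel stands upright in the box at (505,127). The lid with its handle is seen by the wrist at (195,428), clear of the tape. Handle centre (0.4983, 0.3236), top 50 mm, lid yaw 8.6°. Descending to it.

```bash
python3 -m creep '[{"grip":0.5,"tx":-0.35,"ty":0.53,"tz":0,"spin":0.3},{"grip":0.5,"tx":0,"ty":0,"tz":3,"spin":0},{"grip":0.5,"tx":0,"ty":0,"tz":3.5,"spin":0},{"grip":0.5,"tx":0,"ty":0,"tz":3,"spin":0},{"grip":0.5,"tx":0,"ty":0,"tz":1.5,"spin":0},{"grip":0.5,"tx":0,"ty":0,"tz":0,"spin":0},{"grip":0.5,"tx":0,"ty":0,"tz":0,"spin":0}]'
python3 look.py w5; python3 lidm.py w5;python3 -c "
from h import *
go([.4983,.3236,.026],98.6)"
```

```text
clock: 9.2
tool_pos: [0.5015, 0.3143, 0.0631]
eef_rot: [0.656, 0.754, -0.001, 0.0]
contact_force: [0.3, -0.2, -0.0]
opening: 0.75
finger_force: 0.0
cam [0.49  0.397 0.209] axis [ 0.04 -0.32 -0.95]
plate 45111 0.022 [498.3 322.6  92.4 140.6   8.6]
handle 3986 0.0495 [498.1 323.5  14.   59.3   8.7]
tool shift cm [ 1.1  -0.25  0.42] tool yaw 97.96 spin -0.44 zdir [ 0.001 -0.    -1.   ] pos [0.502  0.3154 0.0642] F [-0.   0.2  0.4] q7 -1.01 t 9.25 op 0.749 ff 0.0
tool shift cm [ 0.86 -0.25  3.82] tool yaw 97.96 spin -0.64 zdir [ 0.001 -0.    -1.   ] pos [0.502  0.3154 0.0642] F [-0.   0.2  0.4] q7 -1.01 t 9.25 op 0.749 ff 0.0
```

```bash
python3 -m creep '[{"grip":0.5,"tx":0.86,"ty":-0.25,"tz":1.0,"spin":-0.6},{"grip":0.5,"tx":0,"ty":0,"tz":1,"spin":0},{"grip":0.5,"tx":0,"ty":0,"tz":0,"spin":0},{"grip":0.5,"tx":0,"ty":0,"tz":0,"spin":0}]'
python3 -c "
from h import *
go([.4983,.3236,.026],98.6)"
```

```text
clock: 9.58
tool_pos: [0.4967, 0.325, 0.0434]
eef_rot: [0.651, 0.759, -0.0, 0.0]
contact_force: [0.5, 0.1, 0.3]
opening: 0.748
finger_force: 0.0
tool shift cm [-0.16  0.14  1.74] tool yaw 98.73 spin 0.13 zdir [-0.001 -0.001 -1.   ] pos [0.4967 0.325  0.0434] F [0.5 0.1 0.3] q7 -1.03 t 9.58 op 0.748 ff 0.0
```

```bash
python3 -m creep '[{"grip":0.5,"tx":-0.16,"ty":0.14,"tz":0.9,"spin":0},{"grip":0.5,"tx":0,"ty":0,"tz":0.8,"spin":0},{"grip":0.5,"tx":0,"ty":0,"tz":0,"spin":0},{"grip":0,"tx":0,"ty":0,"tz":0,"spin":0},{"grip":-0.4,"tx":0,"ty":0,"tz":0,"spin":0},{"grip":-1,"tx":0,"ty":0,"tz":0,"spin":0},{"grip":-1,"tx":0,"ty":0,"tz":0,"spin":0},{"grip":-1,"tx":0,"ty":0,"tz":0,"spin":0}]' 40
python3 -m creep '[{"grip":-1,"tx":0,"ty":0,"tz":0,"spin":0},{"grip":-1,"tx":0,"ty":0,"tz":0,"spin":0},{"grip":-1,"tx":0,"ty":0,"tz":0,"spin":0},{"grip":-1,"tx":0,"ty":0,"tz":0,"spin":0},{"grip":-1,"tx":0,"ty":0,"tz":0,"spin":0},{"grip":-1,"tx":0,"ty":0,"tz":0,"spin":0},{"grip":-1,"tx":0,"ty":0,"tz":0,"spin":0}]'
python3 -c "
from h import *
go([.4983,.3236,.026],98.6)"
```

```text
clock: 10.25
tool_pos: [0.4989, 0.3238, 0.0269]
eef_rot: [0.651, 0.759, 0.0, 0.0]
contact_force: [0.3, -0.3, -0.9]
opening: 0.398
finger_force: 0.0
clock: 10.83
tool_pos: [0.4987, 0.3237, 0.0268]
eef_rot: [0.651, 0.759, -0.0, 0.0]
contact_force: [-0.3, -0.5, 1.0]
opening: 0.154
finger_force: 40.0
tool shift cm [-0.   -0.04  0.08] tool yaw 98.69 spin 0.09 zdir [ 0. -0. -1.] pos [0.4987 0.3237 0.0268] F [-0.3 -0.5  1. ] q7 -1.04 t 10.83 op 0.154 ff 40.0
```

```bash
python3 -m creep '[{"grip":-1,"tx":0,"ty":0,"tz":-1,"spin":0},{"grip":-1,"tx":0,"ty":0,"tz":-2,"spin":0},{"grip":-1,"tx":0,"ty":0,"tz":-3,"spin":0},{"grip":-1,"tx":0,"ty":0,"tz":-3,"spin":0},{"grip":-1,"tx":0,"ty":0,"tz":-2.5,"spin":-3.5},{"grip":-1,"tx":0,"ty":0,"tz":-1.5,"spin":-3.4},{"grip":-1,"tx":0,"ty":0,"tz":0,"spin":0},{"grip":-1,"tx":0,"ty":0,"tz":0,"spin":0}]'
python3 -c "
from h import *
go([.5152,.0425,.155],105.5)"
```

```text
clock: 11.5
tool_pos: [0.499, 0.3236, 0.1573]
eef_rot: [0.605, 0.796, 0.001, 0.0]
contact_force: [0.4, -1.0, -1.4]
opening: 0.157
finger_force: 40.0
tool shift cm [-27.52  -5.94   0.21] tool yaw 105.48 spin -0.02 zdir [ 0.001  0.001 -1.   ] pos [0.499  0.3236 0.1573] F [ 0.4 -1.  -1.4] q7 -0.85 t 11.5 op 0.157 ff 40.0
```

```bash
python3 -m creep '[{"grip":-1,"tx":-2,"ty":-0.43,"tz":0,"spin":0},{"grip":-1,"tx":-3.5,"ty":-0.76,"tz":0,"spin":0},{"grip":-1,"tx":-3.5,"ty":-0.76,"tz":0,"spin":0},{"grip":-1,"tx":-3.5,"ty":-0.76,"tz":0,"spin":0},{"grip":-1,"tx":-3.5,"ty":-0.76,"tz":0,"spin":0},{"grip":-1,"tx":-3,"ty":-0.65,"tz":0,"spin":0},{"grip":-1,"tx":-2,"ty":-0.43,"tz":0,"spin":0},{"grip":-1,"tx":-1,"ty":-0.2,"tz":0,"spin":0}]'
python3 -m creep '[{"grip":-1,"tx":0,"ty":0,"tz":0,"spin":0},{"grip":-1,"tx":0,"ty":0,"tz":0,"spin":0},{"grip":-1,"tx":0,"ty":0,"tz":0,"spin":0}]'
python3 look.py w6
python3 - <<'E'
from h import *
go([.5152,.0425,.155],105.5)
c=np.load('w6_c.npy',allow_pickle=True).item();W=cloud(np.load('w6_d.npy'),c);z=W[...,2]
s=r.get_state();t=s['tool_pos'];M=Ro.from_quat(s['eef_rot']).as_matrix()
q=(W-t)@M   # tool frame
k=(abs(q[...,2]-.0048)<.006)&(abs(q[...,0])<.09)&(abs(q[...,1])<.06)
xy=(q[k][:,:2]*1000).astype(np.float32); print('lid plate in tool',k.sum(),cv2.minAreaRect(xy), q[k][:,2].mean(), np.polyfit(q[k][:,0],q[k][:,2],1),np.polyfit(q[k][:,1],q[k][:,2],1))
b=(W[...,:2]-[.5152,.0425])@np.array([[.9636,-.2672],[.2672,.9636]])
for sg in(1,-1):
    k=(z>.08)&(z<.1)&(abs(b[...,0])<.03)&(b[...,1]*sg>.06)&(b[...,1]*sg<.095);print('hook',sg,k.sum(),b[k].mean(0) if k.any() else'',b[k].min(0) if k.any() else '',b[k].max(0) if k.any() else'')
E
```

```text
clock: 12.17
tool_pos: [0.5109, 0.0941, 0.1549]
eef_rot: [0.607, 0.795, -0.003, -0.0]
contact_force: [-0.2, -1.1, -2.4]
opening: 0.152
finger_force: 40.0
clock: 12.42
tool_pos: [0.5119, 0.1015, 0.1565]
eef_rot: [0.604, 0.797, 0.001, -0.001]
contact_force: [0.3, 0.5, -2.2]
opening: 0.151
finger_force: 40.0
cam [0.489 0.182 0.303] axis [ 0.09 -0.31 -0.95]
tool shift cm [-5.78 -1.29  0.15] tool yaw 105.76 spin 0.26 zdir [ 0.     0.002 -1.   ] pos [0.5119 0.1016 0.1566] F [ 0.5  1.1 -2.2] q7 -0.58 t 12.47 op 0.152 ff 40.0
lid plate in tool 40962 ((-1.0970535278320312, 0.11881637573242188), (92.28042602539062, 141.1329345703125), 89.95632934570312) 0.004826125434468104 [0.00243386 0.00474288] [0.00046432 0.00482609]
hook 1 0   
hook -1 540 [ 1.43523443e-06 -7.97708532e-02] [-0.01276173 -0.08448723] [ 0.01265931 -0.07557005]
```

View pics/w6.png

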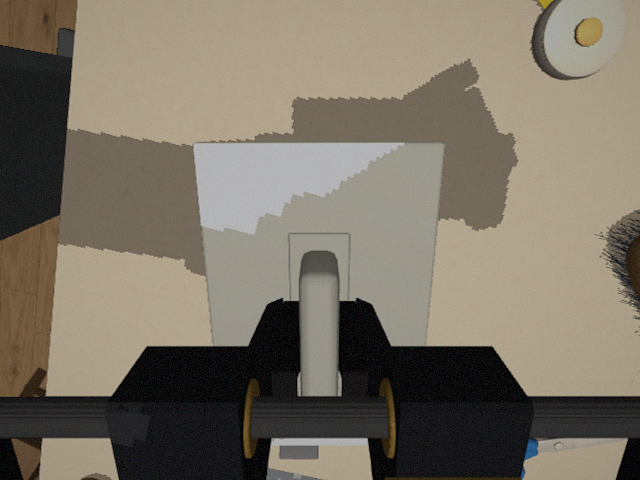

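The lid is held level and square at (318,240) in the wrist view, handle between the fingers. The near hook agrees with the box estimate to 0.5 mm. Moving over the box.

```bash
python3 -m creep '[{"grip":-1,"tx":-1.8,"ty":-0.4,"tz":0,"spin":0.2},{"grip":-1,"tx":-2,"ty":-0.45,"tz":0,"spin":0},{"grip":-1,"tx":-1.5,"ty":-0.34,"tz":0,"spin":0},{"grip":-1,"tx":-0.5,"ty":-0.1,"tz":0,"spin":0},{"grip":-1,"tx":0,"ty":0,"tz":0,"spin":0},{"grip":-1,"tx":0,"ty":0,"tz":0,"spin":0},{"grip":-1,"tx":0,"ty":0,"tz":0,"spin":0},{"grip":-1,"tx":0,"ty":0,"tz":0,"spin":0}]'
cat > both.py <<'E'
from h import *
go([.5152,.0425,.11],105.5)
c=optics.get_calibration('wrist');p,d=optics.snapshot('wrist');W=cloud(d,c);z=W[...,2]
s=r.get_state();t=s['tool_pos'];M=Ro.from_quat(s['eef_rot']).as_matrix();q=(W-t)@M
k=(abs(q[...,2]-.0048)<.006)&(abs(q[...,0])<.09)&(abs(q[...,1])<.06);xy=(q[k][:,:2]*1000).astype(np.float32); print('lid in tool',cv2.minAreaRect(xy),'z',W[k][:,2].mean())
b=(W[...,:2]-[.5152,.0425])@np.array([[.9636,-.2672],[.2672,.9636]])
for sg in(1,-1):
    k=(z>.084)&(z<.097)&(abs(b[...,0])<.03)&(b[...,1]*sg>.074)&(b[...,1]*sg<.095);e=b[k];print('hook',sg,k.sum(),np.percentile(e,[2,98],axis=0).round(4).tolist() if k.sum()>5 else '',z[k].max() if k.any() else '')
E
python3 both.py
```

```text
clock: 13.13
tool_pos: [0.5152, 0.0415, 0.1569]
eef_rot: [0.605, 0.796, 0.001, -0.0]
contact_force: [-0.4, 0.2, -1.2]
opening: 0.156
finger_force: 40.0
tool shift cm [0.09 0.02 4.69] tool yaw 105.53 spin 0.03 zdir [ 0.     0.001 -1.   ] pos [0.5152 0.0415 0.1569] F [-0.4  0.2 -1.2] q7 -0.48 t 13.13 op 0.156 ff 40.0
lid in tool ((-0.5051651000976562, 0.19036483764648438), (92.25933837890625, 140.73068237304688), 89.88252258300781) z 0.15217435194805579
hook 1 936 [[-0.0124, 0.0744], [0.0124, 0.0825]] 0.0950839325074101
hook -1 0
```

```bash
python3 -m creep '[{"grip":-1,"tx":0.05,"ty":0,"tz":1.5,"spin":0},{"grip":-1,"tx":0,"ty":0,"tz":2,"spin":0},{"grip":-1,"tx":0,"ty":0,"tz":1.5,"spin":0},{"grip":-1,"tx":0,"ty":0,"tz":0.7,"spin":0},{"grip":-1,"tx":0,"ty":0,"tz":0,"spin":0},{"grip":-1,"tx":0,"ty":0,"tz":0,"spin":0},{"grip":-1,"tx":0,"ty":0,"tz":0,"spin":0}]'
python3 both.py
```

```text
clock: 13.77
tool_pos: [0.5156, 0.0406, 0.1004]
eef_rot: [0.606, 0.796, 0.001, 0.0]
contact_force: [0.1, 0.5, -1.4]
opening: 0.156
finger_force: 40.0
tool shift cm [ 0.19  0.01 -0.96] tool yaw 105.41 spin -0.09 zdir [ 0.001  0.    -1.   ] pos [0.5156 0.0406 0.1004] F [ 0.1  0.5 -1.4] q7 -0.56 t 13.77 op 0.156 ff 40.0
lid in tool ((1.2260665893554688, -0.0038299560546875), (167.4717559814453, 92.42996215820312), 0.13512744009494781) z 0.095555412439494
hook 1 1836 [[-0.0125, 0.0741], [0.0122, 0.0829]] 0.09479315055677395
hook -1 738 [[-0.0124, -0.0835], [0.0121, -0.0778]] 0.09417806692969174
```

```bash
python3 -m creep '[{"grip":-1,"tx":0.2,"ty":0,"tz":0,"spin":0},{"grip":-1,"tx":0,"ty":0,"tz":0.3,"spin":0},{"grip":-1,"tx":0,"ty":0,"tz":0.3,"spin":0},{"grip":-1,"tx":0,"ty":0,"tz":0.3,"spin":0},{"grip":-1,"tx":0,"ty":0,"tz":0,"spin":0},{"grip":-1,"tx":0,"ty":0,"tz":0,"spin":0}]' 50
python3 -c "
from h import *
go([.5152,.0425,.0748],105.5)"
```

```text
clock: 14.32
tool_pos: [0.5143, 0.0422, 0.0905]
eef_rot: [0.606, 0.795, -0.0, -0.0]
contact_force: [-0.1, 0.2, -0.6]
opening: 0.158
finger_force: 50.0
tool shift cm [0.   0.09 1.57] tool yaw 105.4 spin -0.1 zdir [-0.  0. -1.] pos [0.5143 0.0422 0.0905] F [-0.1  0.2 -0.6] q7 -0.58 t 14.32 op 0.158 ff 50.0
```

```bash
python3 -m creep '[{"grip":-1,"tx":0,"ty":0.05,"tz":0.2,"spin":-0.1},{"grip":-1,"tx":0,"ty":0,"tz":0.2,"spin":0},{"grip":-1,"tx":0,"ty":0,"tz":0.2,"spin":0},{"grip":-1,"tx":0,"ty":0,"tz":0,"spin":0},{"grip":-1,"tx":0,"ty":0,"tz":0,"spin":0}]'
python3 -c "
from h import *
go([.5152,.0425,.0748],105.5);print(r.get_state()['moment'])"
```

```text
clock: 14.73
tool_pos: [0.5157, 0.0425, 0.085]
eef_rot: [0.605, 0.796, 0.001, 0.001]
contact_force: [0.2, 0.1, 2.3]
opening: 0.152
finger_force: 50.0
tool shift cm [ 0.01 -0.05  1.02] tool yaw 105.5 spin 0.0 zdir [ 0.002  0.    -1.   ] pos [0.5157 0.0425 0.085 ] F [0.2 0.1 2.3] q7 -0.59 t 14.73 op 0.152 ff 50.0
[ 0.06506088 -0.27145315  0.01620737]
```

Hooks engaged symmetrically, with low lateral force. Pressing on.

```bash
python3 -m creep '[{"grip":-1,"tx":0,"ty":0,"tz":0.2,"spin":0},{"grip":-1,"tx":0,"ty":0,"tz":0.2,"spin":0},{"grip":-1,"tx":0,"ty":0,"tz":0.2,"spin":0},{"grip":-1,"tx":0,"ty":0,"tz":0,"spin":0},{"grip":-1,"tx":0,"ty":0,"tz":0,"spin":0}]'
python3 -m creep '[{"grip":-1,"tx":0,"ty":0,"tz":0.2,"spin":0},{"grip":-1,"tx":0,"ty":0,"tz":0.2,"spin":0},{"grip":-1,"tx":0,"ty":0,"tz":0,"spin":0},{"grip":-1,"tx":0,"ty":0,"tz":0,"spin":0}]'
python3 -c "
from h import *
go([.5152,.0425,.0748],105.5);print(r.get_state()['moment'])"
```

```text
clock: 15.15
tool_pos: [0.5153, 0.0424, 0.0785]
eef_rot: [0.605, 0.796, 0.0, 0.0]
contact_force: [1.5, 0.8, -0.1]
opening: 0.151
finger_force: 50.0
clock: 15.48
tool_pos: [0.5143, 0.0419, 0.0747]
eef_rot: [0.605, 0.796, -0.001, -0.0]
contact_force: [0.1, -0.5, 4.8]
opening: 0.159
finger_force: 50.0
tool shift cm [ 0.04  0.11 -0.01] tool yaw 105.49 spin -0.01 zdir [-0.001 -0.001 -1.   ] pos [0.5143 0.0419 0.0747] F [ 0.1 -0.5  4.8] q7 -0.6 t 15.48 op 0.159 ff 50.0
[ 0.00412298  0.0087695  -0.00750998]
```

```bash
python3 -m creep '[{"grip":-1,"tx":0,"ty":0,"tz":0.15,"spin":0},{"grip":-1,"tx":0,"ty":0,"tz":0.1,"spin":0},{"grip":-1,"tx":0,"ty":0,"tz":0,"spin":0}]'
python3 look.py w7
python3 - <<'E'
from h import *
go([.5152,.0425,.0748],105.5)
c=np.load('w7_c.npy',allow_pickle=True).item();W=cloud(np.load('w7_d.npy'),c);z=W[...,2]
b=(W[...,:2]-[.5152,.0425])@np.array([[.9636,-.2672],[.2672,.9636]])
k=(z>.06)&(z<.078)&(abs(b[...,0])<.05)&(abs(b[...,1])<.06)
A=np.c_[b[k],np.ones(k.sum())];print('plate',k.sum(),np.median(z[k]),np.linalg.lstsq(A,z[k],rcond=None)[0])
for sg in(1,-1):
    k=(z>.075)&(z<.097)&(abs(b[...,0])<.03)&(b[...,1]*sg>.055)&(b[...,1]*sg<.095);e=b[k];print('hook',sg,k.sum(),np.percentile(e,[2,98],axis=0).round(4).tolist() if k.sum()>5 else '')
E
```

```text
clock: 15.73
tool_pos: [0.5143, 0.0419, 0.0746]
eef_rot: [0.605, 0.796, -0.001, 0.001]
contact_force: [-5.4, -1.2, 30.5]
opening: 0.154
finger_force: 50.0
cam [0.492 0.123 0.22 ] axis [ 0.09 -0.31 -0.95]
tool shift cm [ 0.04  0.1  -0.02] tool yaw 105.5 spin 0.0 zdir [ 0.001 -0.002 -1.   ] pos [0.5143 0.0418 0.0746] F [-5.3 -1.7 30.1] q7 -0.6 t 15.78 op 0.155 ff 50.0
plate 34077 0.06998018127856226 [ 0.00015629 -0.00397644  0.07019951]
hook 1 4359 [[-0.0126, 0.0656], [0.0122, 0.0826]]
hook -1 1863 [[-0.0127, -0.0732], [0.0122, -0.066]]
```

The lid is on the rim, level at 70.0 mm, and both noses are back at about 65.6 and 66 mm. Unloading, releasing and lifting.

```bash
python3 -m creep '[{"grip":-1,"tx":0,"ty":0,"tz":-0.2,"spin":0},{"grip":-1,"tx":0,"ty":0,"tz":0,"spin":0},{"grip":0,"tx":0,"ty":0,"tz":0,"spin":0},{"grip":0,"tx":0,"ty":0,"tz":0,"spin":0},{"grip":0,"tx":0,"ty":0,"tz":0,"spin":0},{"grip":0,"tx":0,"ty":0,"tz":0,"spin":0},{"grip":0,"tx":0,"ty":0,"tz":0,"spin":0},{"grip":0,"tx":0,"ty":0,"tz":0,"spin":0}]'
python3 -m creep '[{"grip":0,"tx":0,"ty":0,"tz":-1,"spin":0},{"grip":0,"tx":0,"ty":0,"tz":-2,"spin":0},{"grip":0,"tx":0,"ty":0,"tz":-3,"spin":0},{"grip":0,"tx":0,"ty":0,"tz":-3,"spin":0},{"grip":0,"tx":-3,"ty":0,"tz":-3,"spin":0},{"grip":0,"tx":-3,"ty":0,"tz":-2,"spin":0},{"grip":0,"tx":-2,"ty":0,"tz":0,"spin":0},{"grip":0,"tx":0,"ty":0,"tz":0,"spin":0}]'
python3 look.py w8
python3 - <<'E'
from h import *
c=np.load('w8_c.npy',allow_pickle=True).item();W=cloud(np.load('w8_d.npy'),c);z=W[...,2]
b=(W[...,:2]-[.5152,.0425])@np.array([[.9636,-.2672],[.2672,.9636]])
k=(z>.06)&(z<.078)&(abs(b[...,0])<.05)&(abs(b[...,1])<.06)
A=np.c_[b[k],np.ones(k.sum())];print('plate',k.sum(),np.median(z[k]),np.linalg.lstsq(A,z[k],rcond=None)[0])
for sg in(1,-1):
    k=(z>.075)&(z<.097)&(abs(b[...,0])<.03)&(b[...,1]*sg>.055)&(b[...,1]*sg<.095);e=b[k];print('hook',sg,k.sum(),np.percentile(e,[2,98],axis=0).round(4).tolist() if k.sum()>5 else '')
E
```

```text
clock: 16.45
tool_pos: [0.5148, 0.0422, 0.0739]
eef_rot: [0.605, 0.796, -0.0, -0.0]
contact_force: [0.1, -0.1, 0.3]
opening: 0.498
finger_force: 0.0
clock: 17.12
tool_pos: [0.5377, -0.0403, 0.2154]
eef_rot: [0.609, 0.793, -0.0, 0.002]
contact_force: [0.2, -0.7, -0.5]
opening: 0.502
finger_force: 0.0
cam [0.516 0.041 0.361] axis [ 0.09 -0.32 -0.94]
plate 22955 0.07000689804399257 [-0.00082594 -0.00066968  0.07003698]
hook 1 0 
hook -1 1129 [[-0.0125, -0.0834], [0.0122, -0.0666]]
```

View pics/w8.png

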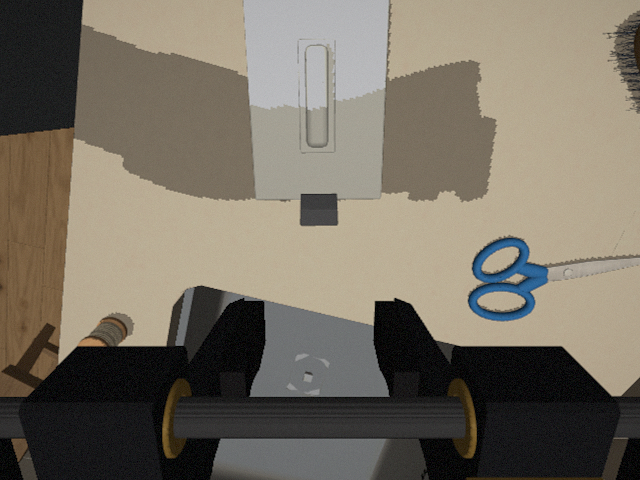

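The lid lies level at 70.0 mm at (316,95), with the hook nose over its edge at (318,205) and the scissors untouched. The other hook measured clicked over before release. Handing in.

```bash
python3 -c "
from plant import workorder
print(workorder.finish_job())"
```

```text
the job is handed in; nothing more can be done
None
```

The reel is in the box and the lid sits level on the rim with both hooks clicked over (the far hook last checked just before I let go); handed in at about 17 s of robot time, tape measure, scissors and brush not touched.

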